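Put the sharpening kit away on the engraver's bench

TASK

Sharpening is finished, so put the kit away: slide the stone box's cover fully open, put every loose hand stone into the compartment, and then slide the cover fully shut over them. Also slide the heavy bench stone along the bench, without lifting it, until it rests centred on the red mat and squared up with it lengthwise. Leave the other things on the bench where they are.

Things in the scene. Friction and masses are not known exactly. Their poses are not given: they have to be found in the camera images.
- stone1: white hand stone, a flat bar 90 mm long (its x), 26 mm wide (its y), 14 mm thick (its z), 0.1 kg; origin at the centre of its underside. May be absent (None from the start).
- stone2: terracotta red-brown hand stone, a flat bar 90 mm long (its x), 26 mm wide (its y), 14 mm thick (its z), 0.1 kg; origin at the centre of its underside. May be absent (None from the start).
- stone3: green hand stone, a flat bar 90 mm long (its x), 26 mm wide (its y), 14 mm thick (its z), 0.1 kg; origin at the centre of its underside. May be absent (None from the start).
- stone4: black hand stone, a flat bar 90 mm long (its x), 26 mm wide (its y), 14 mm thick (its z), 0.1 kg; origin at the centre of its underside. May be absent (None from the start).
- stone5: blue hand stone, a flat bar 90 mm long (its x), 26 mm wide (its y), 14 mm thick (its z), 0.1 kg; origin at the centre of its underside. May be absent (None from the start).
- cover (a joint): sliding plywood cover of the stone box (130 x 132 x 7 mm): 0 = fully shut over the compartment, 0.128 m = fully open, parked over the box's solid deck; it slides along the box's -y as the value grows; light friction (about 2 N)
- cover_grip (a point): point in the black grip bar on top of the cover, 9.5 mm below the bar's top. The bar is 70 mm long along the box's x, 12 mm thick along the box's y (the sliding direction) and stands 24 mm above the cover's upper face, which lies 69.5 mm above the bench. The point moves with the cover. Axes as the box.
- stone_box: dark wooden box fixed to the bench, 140 mm (its x) by 260 mm (its y), walls 62 mm high, 8 mm thick, with thin cover rails to 76 mm along both x sides; origin at the centre of its underside. Its +y half is the compartment, its -y half a closed deck on which the cover parks.
- compartment (a point): centre of the compartment's inner floor, 6 mm above the bench. The compartment is 124 mm (x) by 116 mm (y) inside and 56 mm deep; the box's axes. Stones may lie side by side and on top of one another in it.
- bench_stone: bench stone: grey slab in a pale wooden holder, 180 mm long (its x), 58 mm wide (its y), 30 mm high (the holder's lowest 18 mm are 58 mm wide, the stone above 50 mm), 0.8 kg; origin at the centre of its underside
- mat: thin flat red mat, flush with the bench (its edge is no obstacle), 200 mm (its x) by 80 mm (its y); origin at its centre. Hand stones may lie on it at the start.
- oil_bottle: bystander: amber oil bottle, 44 mm diameter, 110 mm tall; origin at the centre of its underside
- jar: bystander: glass jar with steel cap, 72 mm diameter, 85 mm tall; origin at the centre of its underside
- tool_cup: bystander: black cup of hand tools, 76 mm diameter, about 160 mm tall with the tools; origin at the centre of its underside
- brush: bystander: brush lying on the bench
- polish_tin: bystander: flat aluminium tin, 68 mm diameter, 24 mm high; origin at the centre of its underside
- hammer: bystander: small hammer lying on the bench
There are look-alikes about, which are no part of the job. Leave any orange look-alike of the bench_stone alone. Several things look just like the stone1: the one meant starts nearest to the robot's base.

How it is judged:
On the way, in this order (a step that is already met when the one before it is completed fails the run):
1. the cover is slid open (value of joint cover above 0.115 m), for 0.2 s.
2. every hand stone lies in the compartment, let go, with the cover still open (value of joint cover above 0.1 m and x of stone1 in the frame of compartment between -0.065 and 0.065 m and y of stone1 in the frame of compartment between -0.06 and 0.06 m and z of stone1 in the frame of compartment between -0.008 and 0.056 m and x of stone2 in the frame of compartment between -0.065 and 0.065 m and y of stone2 in the frame of compartment between -0.06 and 0.06 m and z of stone2 in the frame of compartment between -0.008 and 0.056 m and x of stone3 in the frame of compartment between -0.065 and 0.065 m and y of stone3 in the frame of compartment between -0.06 and 0.06 m and z of stone3 in the frame of compartment between -0.008 and 0.056 m and x of stone4 in the frame of compartment between -0.065 and 0.065 m and y of stone4 in the frame of compartment between -0.06 and 0.06 m and z of stone4 in the frame of compartment between -0.008 and 0.056 m and x of stone5 in the frame of compartment between -0.065 and 0.065 m and y of stone5 in the frame of compartment between -0.06 and 0.06 m and z of stone5 in the frame of compartment between -0.008 and 0.056 m and contact force between the fingers and stone1 below 0.2 N and contact force between the fingers and stone2 below 0.2 N and contact force between the fingers and stone3 below 0.2 N and contact force between the fingers and stone4 below 0.2 N and contact force between the fingers and stone5 below 0.2 N), for 0.3 s.
3. the cover is fully shut with the hand stones inside (value of joint cover below 0.005 m and x of stone1 in the frame of compartment between -0.065 and 0.065 m and y of stone1 in the frame of compartment between -0.06 and 0.06 m and z of stone1 in the frame of compartment between -0.008 and 0.056 m and x of stone2 in the frame of compartment between -0.065 and 0.065 m and y of stone2 in the frame of compartment between -0.06 and 0.06 m and z of stone2 in the frame of compartment between -0.008 and 0.056 m and x of stone3 in the frame of compartment between -0.065 and 0.065 m and y of stone3 in the frame of compartment between -0.06 and 0.06 m and z of stone3 in the frame of compartment between -0.008 and 0.056 m and x of stone4 in the frame of compartment between -0.065 and 0.065 m and y of stone4 in the frame of compartment between -0.06 and 0.06 m and z of stone4 in the frame of compartment between -0.008 and 0.056 m and x of stone5 in the frame of compartment between -0.065 and 0.065 m and y of stone5 in the frame of compartment between -0.06 and 0.06 m and z of stone5 in the frame of compartment between -0.008 and 0.056 m), for 0.2 s.
At the end, for the whole second after the job is handed in: The cover is shut to within 5 mm, every hand stone is in the compartment beneath it, and the bench stone lies flat and at rest on the mat, its centre within 15 mm of the mat's centre and its length within 0.15 rad of the mat's (either way round) (all of step 3 and horizontal distance between bench_stone and mat below 0.015 m and angle between the x axis of bench_stone and the x axis of mat, either way round below 0.15 rad and angle between bench_stone's own z axis and vertical below 0.05 rad and height (world z) of bench_stone below 0.004 m and linear speed of bench_stone below 0.02 m/s); the robot touches nothing.
It fails at once if the bench stone is lifted more than 20 mm off the bench (height (world z) of bench_stone above 0.02 m).
It fails at once if a bystander (bottle, jar, tool cup, brush, tin, hammer) is moved more than 50 mm or the bottle, jar or cup is knocked over (distance of any of oil_bottle, jar, tool_cup, brush, polish_tin, hammer from where it was at the start of the episode above 0.05 m or angle between any of oil_bottle, jar, tool_cup's own z axis and vertical above 0.7 rad).
Of stone1, stone2, stone3, stone4, stone5 only 3 to 5 are there at a start; the rules pass over those that are not, and their reading is None.
At some moment in a run one of stone1, stone2, stone3, stone4, stone5, bench_stone may be knocked a few centimetres aside while the robot is not near it.
It also fails if it takes over 210 s, if anything falls off the work surface, if the arm or the gripper's body presses on something with over 40 N, if the wrist force passes 120 N, or if a joint passes its speed limit or range.

ROBOT

A 6-joint arm with a two-finger parallel gripper is mounted at the origin on the work surface. World frame = base frame: x ahead of the robot, y to its left, z up, the work surface at z = 0. Lengths are in m, angles in rad, forces in N, time in s.
With the tool pointing down it reaches from about 0.275 to 0.825 m from the base axis. Payload 5.2 kg.
Tool frame: the origin (TCP) lies midway between the tips of the shut fingers; the grasp point (between the pads) lies 19 mm behind it (ctrl.grip_point_offset is the distance from the TCP to the grasp point, in m); z points along the fingers, y is the line along which they close (so a half turn about z gives the same grasp; the last joint's range is limited). The gripper opens to 93 mm and grips with 3 to 60 N. Pads are 15 mm wide; open, the fingers measure 128 mm over their backs; the gripper's body (75 mm by 188 mm) begins 65 mm behind the grasp point.
Start: joints at [-1.393, 0.259, 1.535, -0, 1.348, -0.203], TCP at [0.204, -0.511, 0.219] pointing down, gripper open.
Joint ranges: [-3.14, 3.14], [-0.91, 2.08], [0.19, 2.58], [-1.22, 4.36], [0.22, 2.71], [-3.12, 3.12]. Speed limits (rad/s): [2.57, 2.57, 3.14, 3.14, 3.14, 3.14].

INTERFACE

Orientations are given as [roll, pitch, yaw] about the fixed x, y, z axes, in that order (R = Rz(yaw) Ry(pitch) Rx(roll)).
In Python, from bench import ctrl gives the robot as it stands. The module is installed in compiled form; this text tells all that it offers.
- The arm moves only by the tool send_rows, never from a script. Its argument "motion" is a list of rows, each a list of 3 entries, a list of its own where there are three numbers: the shift along the world's x, y, z each as a share of 0.1 m, from -1 to 1, then the turn, a rotation vector about the world's x, y, z each as a share of 30 degrees, from -1 to 1, then the opening, from 0 (shut) to 1 (fully open). In form: [[[dx, dy, dz], [rx, ry, rz], gripper], ...]. A call has 1 to 12 rows; each row is the pose to reach, as a shift and turn from the pose commanded when the call began; what a row does not reach only later rows make up. A row lasts 1/8 s, in which the tool goes at most 62.5 mm and 10.7 degrees, less where a joint would pass 70% of its speed; a pose out of reach is approached as far as the arm can. A call with a number of a shift or a turn outside -1 to 1 is refused whole. A call with a gripper value outside its range is refused whole. The fingers move at their own pace and stop on an object; the grip force is fixed at half the most. Time passes only in rows, so rows that repeat a pose let the fingers close. It gives the time, the measured TCP pose, the force, the opening and the grip force at its end, in the units of the state.
- ctrl.get_state(): the state, without advancing time (a new reading comes with each control period).
- ctrl.capture(name): name is "scene" or "top"; returns the picture (420x560x3 uint8, red, green, blue); there is no depth.
- ctrl.camera_model(name): a dict with "vertical_fov" (degrees; the focal length in pixels is half the picture's height over the tangent of half this angle, whatever the lens; pixels are square), "cx", "cy" (the principal point, pixels), "rvec" (rotation vector, rad) and "tvec" (3), from world to camera coordinates, as OpenCV has them. Camera axes: x right, y down, z forward; pixel columns grow to the right and rows downward; lengths in m; the calibration is good to about 2 mm. A picture is of the moment at which its call begins. camera_model takes no time and is no camera call.
- ctrl.job_done(): hands the job in; it is judged then, once.
Trained networks look in the newest picture that a camera, given by its name, has taken for a name from the list of things; names that differ only in an ending like _2 or _b are one class to them, and where a whole thing is asked for, a point or a joint stands for the part that bears it (a point fixed in the world has none). Each returns a list of dicts, best first, with "p" (0 to 1); they miss things now and then, are a little off and sometimes report something else, mostly with a low value. They report only what shows in the picture. A call takes as long as a camera call. They do not tell look-alikes from the thing itself.
- ctrl.look_for(thing, camera): "point" ([x, y, z] in m, in world coordinates, good to about 4 mm: the middle of the surface that is visible of it).
- ctrl.trace(thing, camera): "pixels" (420x560 bool, what is visible of it).
- ctrl.pinpoint(thing, camera): "point" ([x, y, z] in m, in world coordinates, good to about 4 mm: a listed point, or the origin of a listed thing).
The state is a dict: "time_s": time; "joint_positions": joint angles; "joint_velocities": joint speeds; "joint_torque": joint torques, N m; "eef_pos": TCP position; "ee_rot": TCP orientation; "contact_force": force on the tool from outside, world axes, zero at the start; "torque": the same for the moment, N m; "opening": finger opening in m; "gripper_force": force on a finger pad.
Only numpy, scipy, OpenCV 4.12 (cv2) and the standard library are available. Lean on these libraries where they do the work, as an engineer would, in place of code of your own. Each camera call takes 0.05 s, during which the arm holds its last target. There are 200 camera calls.

## Working session

There is one attempt and no reset: what is moved stays moved. The work goes in short steps, Python scripts to look and compute and a tool call to move; the robot and the scene stay as the last step left them, time stands still between calls to the robot, and variables do not carry over. Pictures are saved under pics/ and viewed, at most 14 in all, crops included, and the job is handed in when it is done.

Besides the shell and the picture viewer there is one more tool, called after "Emit:" in YAML: its name, and indented under it one key for each argument. send_rows: Moves the arm, as the interface text tells. Shift numbers are shares of 0.1 m and turn numbers shares of 30 degrees, none past 1 either way. Its arguments: {"type":"object","properties":{"motion":{"type":"array","items":{"type":"array"}}},"required":["motion"]}

```bash
mkdir -p pics; cat > h.py <<'E'
import numpy as np, cv2
from bench import ctrl
def cam(n):
    m=ctrl.camera_model(n); f=210/np.tan(np.radians(m["vertical_fov"])/2)
    K=np.array([[f,0,m["cx"]],[0,f,m["cy"]],[0,0,1]]); R=cv2.Rodrigues(np.array(m["rvec"],float))[0]
    return K,R,np.array(m["tvec"],float).ravel(),m
def unproj(n,uv,z):
    K,R,t,_=cam(n); uv=np.atleast_2d(uv).astype(float)
    d=(np.linalg.inv(K)@np.c_[uv,np.ones(len(uv))].T).T@R; c=-R.T@t
    return c+d*((z-c[2])/d[:,2])[:,None]
def save(n,f):
    im=ctrl.capture(n); cv2.imwrite("pics/"+f,im[:,:,::-1]); return im
def rect(n,mask,z):
    """footprint centre, long-side yaw (deg), sizes of a mask projected at height z"""
    c=max(cv2.findContours(mask.astype(np.uint8),cv2.RETR_EXTERNAL,cv2.CHAIN_APPROX_NONE)[0],key=cv2.contourArea)[:,0,:]
    p=unproj(n,c,z)[:,:2]; (x,y),(w,h),a=cv2.minAreaRect((p*1000).astype(np.float32))
    if w<h: w,h,a=h,w,a+90
    return [round(v,1) for v in (x,y,(a+90)%180-90,w,h)]
E
python3 - <<'E'
from h import *
for n in ("scene","top"):
    save(n,n+"0.png"); K,R,t,m=cam(n); print(n,m.keys(),K[0,0],-R.T@t,{k:m[k] for k in m if k not in("rvec","tvec")})
s=ctrl.get_state(); print(s["time_s"],s["eef_pos"],s["ee_rot"],s["opening"])
for th in ["stone1","stone2","stone3","stone4","stone5","bench_stone","mat","stone_box","cover_grip","compartment"]:
    try: print(th,[(round(d["p"],2),np.round(d["point"],3)) for d in ctrl.pinpoint(th,"top")])
    except Exception as e: print(th,e)
    if th in("compartment",): continue
    try: 
        for d in ctrl.trace(th,"top")[:3]: print("   ",round(d["p"],2),rect("top",d["pixels"],{"bench_stone":.03,"mat":0,"stone_box":.062,"cover_grip":.07}.get(th,.014)))
    except Exception as e: print(th,e)
E
```

```text
scene dict_keys(['vertical_fov', 'cx', 'cy', 'rvec', 'tvec']) 429.68085229320246 [1.44660561 0.39542412 1.08452297] {'vertical_fov': 52.09274179774974, 'cx': 283.0630304755796, 'cy': 217.1945715494823}
top dict_keys(['vertical_fov', 'cx', 'cy', 'rvec', 'tvec']) 431.75258458226614 [0.38256785 0.04774955 1.25291932] {'vertical_fov': 51.87562009608755, 'cx': 283.62653811918506, 'cy': 206.94733457504367}
0.1 [ 0.20432982 -0.51011933  0.21791782] [-3.14000109e+00 -2.88571024e-04  3.80789559e-01] 0.09255495610078895
stone1 [(0.79, array([ 0.579,  0.046, -0.   ])), (0.74, array([ 0.579,  0.148, -0.001])), (0.63, array([0.575, 0.256, 0.004])), (0.62, array([0.361, 0.488, 0.   ])), (0.5, array([ 0.453,  0.169, -0.003]))]
    0.75 [575.5, 256.9, -4.3, 89.1, 26.9]
    0.7 [452.0, 169.0, -14.4, 89.2, 28.0]
    0.63 [527.0, -184.2, 89.1, 140.9, 136.0]
stone2 [(0.79, array([ 0.579,  0.046, -0.   ])), (0.74, array([ 0.579,  0.148, -0.001])), (0.63, array([0.575, 0.256, 0.004])), (0.62, array([0.361, 0.488, 0.   ])), (0.5, array([ 0.453,  0.169, -0.003]))]
    0.75 [575.5, 256.9, -4.3, 89.1, 26.9]
 
[... 1068 characters left out ...]
2, 89.1, 140.9, 136.0]
bench_stone [(0.95, array([ 0.487,  0.391, -0.003])), (0.83, array([ 0.2  ,  0.391, -0.   ])), (0.64, array([0.577, 0.146, 0.002]))]
    0.89 [489.1, 385.4, 77.7, 181.6, 58.0]
    0.68 [735.7, 395.0, 44.3, 133.8, 80.4]
    0.67 [203.4, 383.5, -34.7, 182.3, 61.5]
mat [(0.86, array([0.535, 0.182, 0.002]))]
    0.65 [535.8, 176.5, 26.3, 204.0, 82.1]
stone_box [(0.89, array([ 0.521, -0.192,  0.001])), (0.25, array([ 0.719, -0.342, -0.003]))]
    0.75 [522.6, -194.5, 90.0, 268.3, 147.9]
cover_grip [(0.68, array([ 0.521, -0.174,  0.085]))]
    0.6 [522.3, -172.6, 0.8, 137.0, 135.3]
    0.42 [570.8, 144.2, 3.7, 85.9, 25.9]
compartment [(0.65, array([ 0.518, -0.132,  0.   ]))]
```

View pics/top0.png

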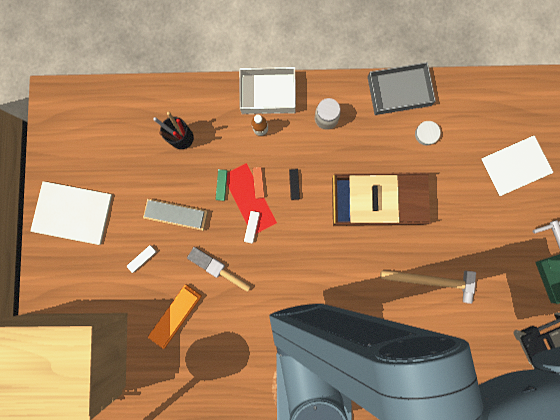

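View pics/scene0.png

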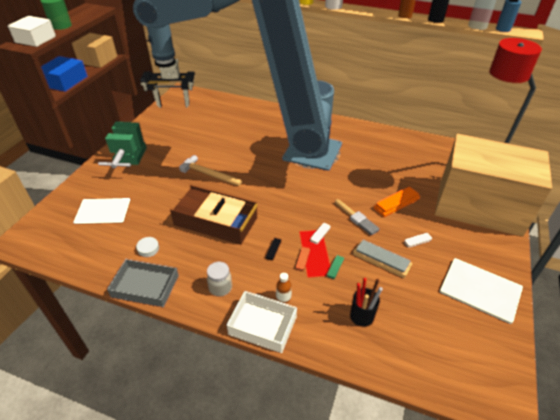

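```bash
python3 - <<'E'
from h import *
im=cv2.imread("pics/top0.png"); a=cv2.resize(im[150:250,130:300],None,fx=3.5,fy=3.5,interpolation=cv2.INTER_CUBIC); b=cv2.resize(im[160:240,320:450],None,fx=4.5,fy=3.0,interpolation=cv2.INTER_CUBIC)
cv2.imwrite("pics/c1.png",np.vstack([a,cv2.resize(b,(595,240))]))
hsv=cv2.cvtColor(im,cv2.COLOR_BGR2HSV)
for n,(u,v) in dict(green=(222,184),terra=(260,182),white=(252,226),black=(295,184),blue=(343,195),red=(240,190)).items(): print(n,im[v,u],hsv[v,u])
def seg(name,lo,hi,box,z):
    x0,y0,x1,y1=box; m=np.zeros(im.shape[:2],np.uint8); m[y0:y1,x0:x1]=cv2.inRange(hsv,lo,hi)[y0:y1,x0:x1]
    print(name,m.sum()//255,rect("top",m,z))
seg("green",(45,60,40),(90,255,255),(205,160,240,210),.014)
seg("black",(0,0,0),(180,255,60),(283,160,308,207),.014)
seg("white",(0,0,170),(180,60,255),(235,200,270,250),.014)
seg("red",(0,240,120),(3,255,255),(220,155,285,240),0)
for n in("scene",):
    for th in ["stone1","bench_stone","mat","stone_box","cover_grip"]:
        print(th,[(round(d["p"],2),np.round(d["point"],3)) for d in ctrl.pinpoint(th,n)])
E
```

```text
green [123 167  97] [ 71 107 167]
terra [ 88 134 232] [ 10 158 232]
white [241 245 245] [ 30   4 245]
black [56 54 57] [160  13  57]
blue [92 65 53] [111 108  92]
red [ 52  62 234] [  2 198 234]
green 278 [573.1, 256.8, -4.3, 88.6, 27.1]
black 238 [572.4, 43.9, 3.5, 87.1, 23.8]
white 278 [450.4, 169.3, -13.2, 90.3, 25.3]
red 3 [476.2, 179.8, 0.0, 0.0, 0.0]
stone1 [(0.76, array([ 0.45 ,  0.171, -0.002])), (0.7, array([0.584, 0.152, 0.   ])), (0.7, array([ 0.718, -0.345,  0.   ])), (0.68, array([ 0.574,  0.259, -0.003])), (0.59, array([0.364, 0.489, 0.002])), (0.5, array([0.49 , 0.393, 0.002])), (0.46, array([0.572, 0.046, 0.002]))]
bench_stone [(0.6, array([ 0.522, -0.129,  0.011])), (0.58, array([0.492, 0.393, 0.004])), (0.53, array([0.582, 0.152, 0.003])), (0.15, array([ 0.771, -0.05 ,  0.001]))]
mat [(0.9, array([ 0.536,  0.173, -0.   ]))]
stone_box [(0.61, array([ 0.522, -0.193, -0.001]))]
cover_grip [(0.97, array([ 0.521, -0.174,  0.083]))]
```

View pics/c1.png

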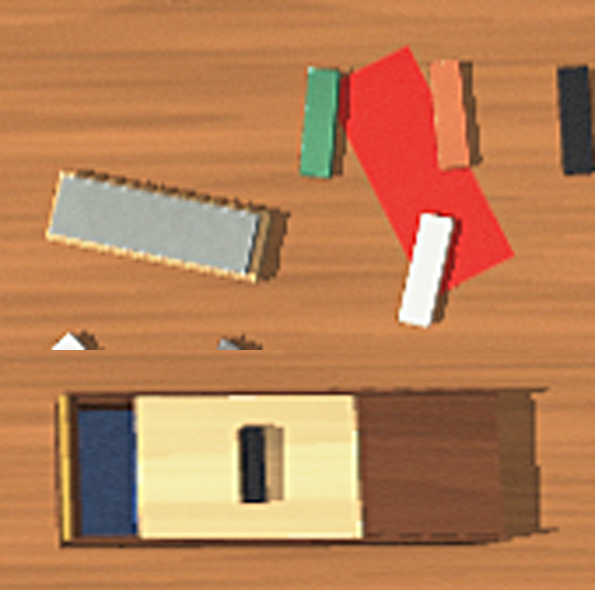

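The top view shows green (222,184), terracotta (260,182), white on the mat (252,226) and black (295,184) stones. The bench stone is at (175,214), and the mat is near (250,200). The box is axis-aligned, with its cover partly open and the grip at (376,198). I see no blue stone, only blue lining. The other white bar at (142,259) is a look-alike, farther from the base. I'm moving to the cover grip first.

Emit:
send_rows:
  motion:
    - [[0.79,0.84,0],[0,0,-0.727],1]
    - [[0.79,0.84,0],[0,0,-0.727],1]
    - [[0.79,0.84,0],[0,0,-0.727],1]

```text
time_s: 1.68
eef_pos: [0.2854, -0.4241, 0.2189]
ee_rot: [-3.141, -0.001, 0.002]
contact_force: [-0.0, -0.9, -0.2]
opening: 0.093
gripper_force: 0.0
```

Emit:
send_rows:
  motion:
    - [[0.79,0.84,0],[0,0,0],1]
    - [[0.79,0.84,0],[0,0,0],1]
    - [[0.79,0.84,0],[0,0,0],1]

```text
time_s: 2.05
eef_pos: [0.3639, -0.341, 0.2188]
ee_rot: [3.142, -0.0, 0.006]
contact_force: [0.3, -0.1, -0.4]
opening: 0.093
gripper_force: 0.0
```

Emit:
send_rows:
  motion:
    - [[0.79,0.84,0],[0,0,0],1]
    - [[0.79,0.84,0],[0,0,0],1]
    - [[0.79,0.84,0],[0,0,0],1]

```text
time_s: 2.42
eef_pos: [0.4426, -0.258, 0.2186]
ee_rot: [3.141, -0.0, 0.005]
contact_force: [-1.1, -0.2, -0.6]
opening: 0.0931
gripper_force: 0.0
```

Emit:
send_rows:
  motion:
    - [[0.79,0.84,0],[0,0,0],1]
    - [[0.79,0.84,0],[0,0,0],1]
    - [[0.79,0.84,-0.5],[0,0,0],1]
    - [[0.79,0.84,-0.7],[0,0,0],1]
    - [[0.79,0.84,-0.7],[0,0,0],1]

```text
time_s: 3.05
eef_pos: [0.5187, -0.1763, 0.1469]
ee_rot: [-3.14, 0.004, -0.001]
contact_force: [-0.5, -0.9, -0.5]
opening: 0.0931
gripper_force: 0.0
```

Emit:
send_rows:
  motion:
    - [[0,0,-0.5],[0,0,0],1]
    - [[0,0,-0.73],[0,0,0],1]
    - [[0,0,-0.73],[0,0,0],1]
    - [[0,0,-0.73],[0,0,0],0]
    - [[0,0,-0.73],[0,0,0],0]
    - [[0,0,-0.73],[0,0,0],0]
    - [[0,0,-0.73],[0,0,0],0]
    - [[0,0,-0.73],[0,0,0],0]
    - [[0,0,-0.73],[0,0,0],0]

```text
time_s: 4.18
eef_pos: [0.5204, -0.1745, 0.0756]
ee_rot: [-3.142, 0.0, 0.0]
contact_force: [-0.0, -0.6, -0.4]
opening: 0.0378
gripper_force: 0.0
```

Emit:
send_rows:
  motion:
    - [[0,0,0],[0,0,0],0]
    - [[0,0,0],[0,0,0],0]
    - [[0,0,0],[0,0,0],0]
    - [[0,0,0],[0,0,0],0]
    - [[0,-0.2,0],[0,0,0],0]
    - [[0,-0.4,0],[0,0,0],0]
    - [[0,-0.6,0],[0,0,0],0]
    - [[0,-0.7,0],[0,0,0],0]
    - [[0,-0.75,0],[0,0,0],0]
    - [[0,-0.78,0],[0,0,0],0]
    - [[0,-0.78,0],[0,0,0],0]

```text
time_s: 5.55
eef_pos: [0.5201, -0.2529, 0.0756]
ee_rot: [3.141, 0.001, 0.001]
contact_force: [-2.7, -1.4, -0.3]
opening: 0.0116
gripper_force: 30.0
```

Emit:
send_rows:
  motion:
    - [[0,-0.03,0],[0,0,0],0]
    - [[0,-0.06,0],[0,0,0],0]
    - [[0,-0.08,0],[0,0,0],0]
    - [[0,-0.08,0],[0,0,0],0]

```text
time_s: 6.05
eef_pos: [0.5201, -0.2588, 0.0756]
ee_rot: [-3.139, 0.001, 0.0]
contact_force: [-3.6, 7.1, 5.2]
opening: 0.0118
gripper_force: 30.0
```

```bash
python3 - <<'E'
from h import *
im=save("top","top1.png"); save("scene","scene1.png"); print(ctrl.get_state()["contact_force"])
a=cv2.imread("pics/top1.png")[150:250,300:460]; b=cv2.imread("pics/scene1.png")[160:260,150:310]
cv2.imwrite("pics/c2.png",cv2.resize(np.hstack([a,b]),None,fx=2.5,fy=2.5,interpolation=cv2.INTER_CUBIC))
E
```

```text
[-3.17758341  6.07938613  4.00483315]
```

View pics/c2.png

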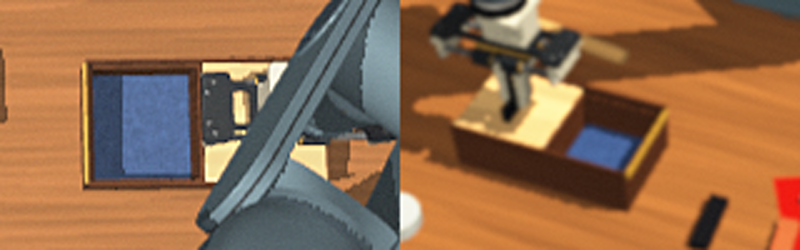

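The cover is at its stop (measured TCP y -0.259) and the compartment is empty, with only blue lining visible. So four stones are in play: white, terracotta, green and black. Black goes first.

Emit:
send_rows:
  motion:
    - [[0,0.02,0],[0,0,0],0.6]
    - [[0,0.02,0],[0,0,0],0.6]
    - [[0,0.02,0],[0,0,0],0.6]
    - [[0,0.02,0.4],[0,0,0],0.6]
    - [[0,0.02,0.8],[0,0,0],0.6]
    - [[0,0.02,0.8],[0,0,0],0.6]

```text
time_s: 6.9
eef_pos: [0.5226, -0.2604, 0.1594]
ee_rot: [3.137, -0.006, 0.0]
contact_force: [0.4, 0.1, -0.6]
opening: 0.0557
gripper_force: 0.0
```

Emit:
send_rows:
  motion:
    - [[0.27,1,0],[0,0,0],0.6]
    - [[0.27,1,0],[0,0,0],0.6]
    - [[0.27,1,0],[0,0,0],0.6]

```text
time_s: 7.28
eef_pos: [0.5474, -0.1558, 0.1546]
ee_rot: [-3.14, 0.001, 0.004]
contact_force: [0.8, -0.8, -0.6]
opening: 0.0563
gripper_force: 0.0
```

Emit:
send_rows:
  motion:
    - [[0.27,1,0],[0,0,0],0.6]
    - [[0.27,1,0],[0,0,0],0.6]
    - [[0.27,1,0],[0,0,0],0.6]

```text
time_s: 7.65
eef_pos: [0.5745, -0.0571, 0.1548]
ee_rot: [-3.141, 0.001, 0.003]
contact_force: [0.4, -0.3, -0.7]
opening: 0.0556
gripper_force: 0.0
```

Emit:
send_rows:
  motion:
    - [[0,1,0],[0,0,0.12],0.6]
    - [[0,1.0,0],[0,0,0.12],0.6]
    - [[0,1.0,-0.5],[0,0,0.12],0.6]
    - [[0,1.0,-0.9],[0,0,0.12],0.6]
    - [[0,1.0,-0.9],[0,0,0.12],0.6]

```text
time_s: 8.28
eef_pos: [0.5716, 0.04, 0.0623]
ee_rot: [-3.141, 0.008, 0.062]
contact_force: [0.5, -0.4, 0.6]
opening: 0.0555
gripper_force: 0.0
```

```bash
cat >> h.py <<'E'
def stones(f=None):
    im=ctrl.capture("top"); hsv=cv2.cvtColor(im,cv2.COLOR_RGB2HSV)
    if f: cv2.imwrite("pics/"+f,im[:,:,::-1])
    for n,lo,hi in (("green",(45,60,40),(90,255,255)),("black",(0,0,0),(180,90,62)),("white",(0,0,170),(180,60,255)),("terra",(6,125,190),(13,185,255))):
        m=cv2.inRange(hsv,lo,hi); k,l,st,_=cv2.connectedComponentsWithStats(m)
        for i in range(1,k):
            if 120<st[i,4]<420:
                r=rect("top",l==i,.014)
                if 60<r[3]<110 and 18<r[4]<40: print(n,r)
E
python3 -c "
from h import *
stones()
print(ctrl.get_state()['eef_pos'])"
```

```text
green [573.2, 256.8, -4.6, 88.6, 26.9]
white [362.4, 488.3, -48.6, 89.9, 26.7]
white [266.3, -442.2, -10.7, 73.0, 25.6]
[0.57354433 0.03989242 0.06455887]
```

Emit:
send_rows:
  motion:
    - [[0,0.04,-0.4],[0,0,0],0.6]
    - [[0,0.04,-0.6],[0,0,0],0.6]
    - [[0,0.04,-0.61],[0,0,0],0.6]
    - [[0,0.04,-0.61],[0,0,0],0]
    - [[0,0.04,-0.61],[0,0,0],0]
    - [[0,0.04,-0.61],[0,0,0],0]
    - [[0,0.04,-0.61],[0,0,0],0]
    - [[0,0.04,-0.61],[0,0,0],0]

```text
time_s: 9.32
eef_pos: [0.5749, 0.0454, 0.0054]
ee_rot: [3.141, -0.001, 0.063]
contact_force: [-0.6, -0.2, 6.4]
opening: 0.0257
gripper_force: 30.0
```

Emit:
send_rows:
  motion:
    - [[0,0,0.4],[0,0,0],0]
    - [[0,0,0.9],[0,0,0],0]
    - [[0,0,1],[0,0,0],0]
    - [[0,0,1],[0,0,0],0]

```text
time_s: 9.82
eef_pos: [0.5744, 0.0454, 0.1047]
ee_rot: [3.141, -0.001, 0.063]
contact_force: [-0.7, 0.4, -1.0]
opening: 0.0259
gripper_force: 30.0
```

Emit:
send_rows:
  motion:
    - [[-0.26,-0.77,0],[0,0,-0.12],0]
    - [[-0.26,-0.77,0],[0,0,-0.12],0]
    - [[-0.26,-0.77,0],[0,0,-0.12],0]

```text
time_s: 10.2
eef_pos: [0.5472, -0.0324, 0.1031]
ee_rot: [-3.141, 0.003, -0.002]
contact_force: [0.2, 0.7, -0.1]
opening: 0.0251
gripper_force: 30.0
```

Emit:
send_rows:
  motion:
    - [[-0.27,-0.77,0],[0,0,0],0]
    - [[-0.27,-0.77,0],[0,0,0],0]
    - [[-0.27,-0.77,0],[0,0,0],0]
    - [[-0.27,-0.77,-0.4],[0,0,0],0]
    - [[-0.27,-0.77,-0.8],[0,0,0],0]
    - [[-0.27,-0.77,-0.89],[0,0,0],0]
    - [[-0.27,-0.77,-0.89],[0,0,0],0]
    - [[-0.27,-0.77,-0.89],[0,0,0],0.37]
    - [[-0.27,-0.77,-0.89],[0,0,0],0.37]
    - [[-0.27,-0.77,-0.89],[0,0,0],0.37]

```text
time_s: 11.45
eef_pos: [0.5221, -0.1089, 0.0166]
ee_rot: [3.141, -0.002, 0.0]
contact_force: [-1.2, -0.2, -1.0]
opening: 0.0344
gripper_force: 0.0
```

Emit:
send_rows:
  motion:
    - [[0,0,0.4],[0,0,0],0.37]
    - [[0,0,1],[0,0,0],0.37]
    - [[0,0,1],[0,0,0],0.6]

```text
time_s: 11.82
eef_pos: [0.5249, -0.1101, 0.1209]
ee_rot: [3.137, -0.01, 0.0]
contact_force: [-0.2, -0.2, -0.5]
opening: 0.0406
gripper_force: 0.0
```

```bash
python3 -c "
from h import *
stones('top2.png')
print(ctrl.get_state()['eef_pos'])"
```

```text
green [573.1, 256.8, -4.3, 88.6, 27.1]
white [450.4, 169.2, -13.2, 90.3, 25.5]
white [362.4, 488.3, -48.6, 89.9, 26.7]
terra [135.3, 331.6, -86.4, 81.0, 34.4]
[ 0.52314488 -0.10939338  0.11833724]
```

View pics/top2.png

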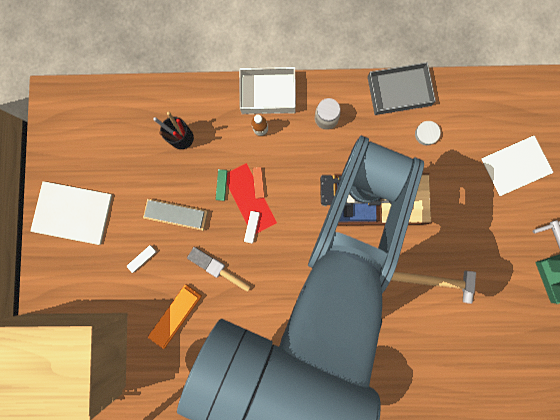

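Emit:
send_rows:
  motion:
    - [[0.27,0.85,0],[0,0,0.13],0.6]
    - [[0.27,0.85,0],[0,0,0.13],0.6]
    - [[0.27,0.85,0],[0,0,0.13],0.6]

```text
time_s: 12.25
eef_pos: [0.5476, -0.0219, 0.1142]
ee_rot: [-3.141, 0.002, 0.071]
contact_force: [-0.8, -0.4, 0.2]
opening: 0.0557
gripper_force: 0.0
```

Emit:
send_rows:
  motion:
    - [[0.26,0.85,-0.15],[0,0,0],0.6]
    - [[0.26,0.85,-0.3],[0,0,0],0.6]
    - [[0.26,0.85,-0.3],[0,0,0],0.6]

```text
time_s: 12.62
eef_pos: [0.5726, 0.062, 0.0832]
ee_rot: [-3.141, 0.005, 0.07]
contact_force: [-1.0, 0.3, -1.1]
opening: 0.0563
gripper_force: 0.0
```

Emit:
send_rows:
  motion:
    - [[0,0.85,0],[0,0,0],0.6]
    - [[0,0.85,0],[0,0,0],0.6]
    - [[0,0.85,0],[0,0,0],0.6]
    - [[0,0.85,-0.4],[0,0,0],0.6]
    - [[0,0.85,-0.75],[0,0,0],0.6]
    - [[0,0.85,-0.83],[0,0,0],0.6]
    - [[0,0.85,-0.83],[0,0,0],0]
    - [[0,0.85,-0.83],[0,0,0],0]
    - [[0,0.85,-0.83],[0,0,0],0]
    - [[0,0.85,-0.83],[0,0,0],0]
    - [[0,0.85,-0.83],[0,0,0],0]

```text
time_s: 14.0
eef_pos: [0.5753, 0.1466, 0.0039]
ee_rot: [3.142, -0.002, 0.069]
contact_force: [-0.1, 0.8, 6.2]
opening: 0.0257
gripper_force: 29.9
```

Emit:
send_rows:
  motion:
    - [[0,0,0.4],[0,0,0],0]
    - [[0,0,0.9],[0,0,0],0]
    - [[0,0,1],[0,0,0],0]
    - [[0,0,1],[0,0,0],0]

```text
time_s: 14.5
eef_pos: [0.5744, 0.1465, 0.1029]
ee_rot: [3.142, -0.001, 0.068]
contact_force: [-0.1, -0.2, -2.2]
opening: 0.0258
gripper_force: 29.9
```

Emit:
send_rows:
  motion:
    - [[-0.27,-0.99,0.05],[0,0,-0.13],0]
    - [[-0.27,-0.99,0.05],[0,0,-0.13],0]
    - [[-0.27,-0.99,0.05],[0,0,-0.13],0]

```text
time_s: 14.88
eef_pos: [0.5454, 0.0453, 0.1056]
ee_rot: [3.142, 0.004, -0.003]
contact_force: [0.6, 0.8, -0.8]
opening: 0.0254
gripper_force: 29.9
```

Emit:
send_rows:
  motion:
    - [[-0.26,-0.99,0],[0,0,0],0]
    - [[-0.26,-0.99,0],[0,0,0],0]
    - [[-0.26,-0.99,0],[0,0,0],0]

```text
time_s: 15.25
eef_pos: [0.5204, -0.0527, 0.1062]
ee_rot: [-3.141, 0.003, -0.003]
contact_force: [-0.2, 0.2, -1.0]
opening: 0.0256
gripper_force: 29.9
```

Emit:
send_rows:
  motion:
    - [[0,-0.99,0],[0,0,0],0]
    - [[0,-0.99,0],[0,0,0],0]
    - [[0,-0.99,0],[0,0,0],0]
    - [[0,-0.99,-0.4],[0,0,0],0]
    - [[0,-0.99,-0.7],[0,0,0],0]
    - [[0,-0.99,-0.81],[0,0,0],0]
    - [[0,-0.99,-0.81],[0,0,0],0]
    - [[0,-0.99,-0.81],[0,0,0],0.37]
    - [[0,-0.99,-0.81],[0,0,0],0.37]
    - [[0,-0.99,-0.81],[0,0,0],0.37]

```text
time_s: 16.5
eef_pos: [0.522, -0.1509, 0.0276]
ee_rot: [3.141, -0.002, -0.0]
contact_force: [-0.5, 0.5, -0.2]
opening: 0.0341
gripper_force: 0.0
```

Emit:
send_rows:
  motion:
    - [[0,0,0.4],[0,0,0],0.37]
    - [[0,0,0.9],[0,0,0],0.37]
    - [[0,0,0.9],[0,0,0],0.6]

```text
time_s: 16.88
eef_pos: [0.5243, -0.1521, 0.1212]
ee_rot: [3.137, -0.008, -0.0]
contact_force: [0.4, 0.0, -1.2]
opening: 0.0409
gripper_force: 0.0
```

```bash
python3 -c "
from h import *
stones()
print(ctrl.get_state()['eef_pos'])"
```

```text
green [573.1, 256.8, -4.3, 88.6, 27.1]
white [450.4, 169.3, -13.2, 90.3, 25.3]
white [362.4, 488.3, -48.6, 89.9, 26.7]
[ 0.5227638  -0.15136806  0.11889165]
```

Emit:
send_rows:
  motion:
    - [[-0.2,1,0],[0,0,-0.45],0.6]
    - [[-0.2,1,0],[0,0,-0.45],0.6]
    - [[-0.2,1,0],[0,0,-0.45],0.6]

```text
time_s: 17.3
eef_pos: [0.4994, -0.0479, 0.1153]
ee_rot: [-3.141, 0.004, -0.232]
contact_force: [-0.1, 0.0, 0.5]
opening: 0.0556
gripper_force: 0.0
```

Emit:
send_rows:
  motion:
    - [[-0.25,1,0],[0,0,0],0.6]
    - [[-0.25,1,-0.2],[0,0,0],0.6]
    - [[-0.25,1,-0.2],[0,0,0],0.6]

```text
time_s: 17.68
eef_pos: [0.4741, 0.0508, 0.0947]
ee_rot: [3.141, 0.005, -0.232]
contact_force: [0.5, 0.2, -0.3]
opening: 0.056
gripper_force: 0.0
```

Emit:
send_rows:
  motion:
    - [[-0.25,1,0],[0,0,0],0.6]
    - [[-0.25,1,-0.1],[0,0,0],0.6]
    - [[-0.25,1,-0.1],[0,0,0],0.6]

```text
time_s: 18.05
eef_pos: [0.451, 0.1499, 0.0859]
ee_rot: [3.141, 0.001, -0.232]
contact_force: [-0.0, 0.7, 0.8]
opening: 0.0559
gripper_force: 0.0
```

Emit:
send_rows:
  motion:
    - [[0,0.2,0],[0,0,0],0.6]
    - [[0,0.2,-0.2],[0,0,0],0.6]
    - [[0,0.2,-0.6],[0,0,0],0.6]
    - [[0,0.2,-0.83],[0,0,0],0.6]
    - [[0,0.2,-0.83],[0,0,0],0]
    - [[0,0.2,-0.83],[0,0,0],0]
    - [[0,0.2,-0.83],[0,0,0],0]
    - [[0,0.2,-0.83],[0,0,0],0]
    - [[0,0.2,-0.83],[0,0,0],0]

```text
time_s: 19.18
eef_pos: [0.4523, 0.1693, 0.0046]
ee_rot: [-3.141, -0.002, -0.235]
contact_force: [0.1, -2.9, 6.2]
opening: 0.0253
gripper_force: 30.0
```

Emit:
send_rows:
  motion:
    - [[0,0,0.4],[0,0,0],0]
    - [[0,0,0.9],[0,0,0],0]
    - [[0,0,1],[0,0,0],0]
    - [[0,0,1],[0,0,0],0]

```text
time_s: 19.68
eef_pos: [0.4514, 0.1696, 0.1038]
ee_rot: [-3.141, -0.001, -0.235]
contact_force: [0.7, -0.0, -1.1]
opening: 0.0255
gripper_force: 30.0
```

Emit:
send_rows:
  motion:
    - [[0.3,-0.93,0.05],[0,0,0.45],0]
    - [[0.3,-0.93,0.05],[0,0,0.45],0]
    - [[0.3,-0.93,0.05],[0,0,0.45],0]

```text
time_s: 20.05
eef_pos: [0.4812, 0.0741, 0.1068]
ee_rot: [3.141, 0.003, -0.003]
contact_force: [-0.2, 0.6, -0.3]
opening: 0.0255
gripper_force: 30.0
```

Emit:
send_rows:
  motion:
    - [[0.3,-0.93,0],[0,0,0],0]
    - [[0.3,-0.93,0],[0,0,0],0]
    - [[0.3,-0.93,0],[0,0,0],0]

```text
time_s: 20.42
eef_pos: [0.511, -0.0176, 0.1069]
ee_rot: [-3.141, 0.003, -0.003]
contact_force: [-0.5, -0.1, -1.4]
opening: 0.0256
gripper_force: 30.0
```

Emit:
send_rows:
  motion:
    - [[0.1,-0.92,0],[0,0,0],0]
    - [[0.1,-0.92,0],[0,0,0],0]
    - [[0.1,-0.92,0],[0,0,0],0]
    - [[0.1,-0.92,-0.4],[0,0,0],0]
    - [[0.1,-0.92,-0.7],[0,0,0],0]
    - [[0.1,-0.92,-0.75],[0,0,0],0]
    - [[0.1,-0.92,-0.75],[0,0,0],0]
    - [[0.1,-0.92,-0.75],[0,0,0],0.37]
    - [[0.1,-0.92,-0.75],[0,0,0],0.37]
    - [[0.1,-0.92,-0.75],[0,0,0],0.37]

```text
time_s: 21.68
eef_pos: [0.5219, -0.1088, 0.0344]
ee_rot: [3.141, -0.001, -0.0]
contact_force: [0.6, 0.6, -0.5]
opening: 0.0343
gripper_force: 0.0
```

Emit:
send_rows:
  motion:
    - [[0,0,0.4],[0,0,0],0.37]
    - [[0,0,0.8],[0,0,0],0.37]
    - [[0,0,0.8],[0,0,0],0.6]

```text
time_s: 22.05
eef_pos: [0.5239, -0.1097, 0.1173]
ee_rot: [3.139, -0.007, -0.0]
contact_force: [0.3, 0.0, -0.4]
opening: 0.0401
gripper_force: 0.0
```

```bash
python3 -c "
from h import *
stones()
print(ctrl.get_state()['eef_pos'])"
```

```text
green [573.2, 256.8, -4.6, 88.6, 26.9]
white [362.4, 488.3, -48.6, 89.9, 26.7]
[ 0.52247771 -0.10917148  0.11529386]
```

Emit:
send_rows:
  motion:
    - [[0.25,1,0],[0,0,-0.15],0.6]
    - [[0.25,1,0],[0,0,-0.15],0.6]
    - [[0.25,1,0],[0,0,-0.15],0.6]

```text
time_s: 22.48
eef_pos: [0.5457, -0.0061, 0.1122]
ee_rot: [-3.141, 0.003, -0.075]
contact_force: [0.3, -0.0, 0.2]
opening: 0.056
gripper_force: 0.0
```

Emit:
send_rows:
  motion:
    - [[0.28,1,0],[0,0,0],0.6]
    - [[0.28,1,-0.2],[0,0,0],0.6]
    - [[0.28,1,-0.2],[0,0,0],0.6]

```text
time_s: 22.85
eef_pos: [0.5729, 0.0928, 0.0911]
ee_rot: [3.141, 0.005, -0.076]
contact_force: [-0.7, 0.5, -0.0]
opening: 0.0558
gripper_force: 0.0
```

Emit:
send_rows:
  motion:
    - [[0,1,0],[0,0,0],0.6]
    - [[0,1,-0.1],[0,0,0],0.6]
    - [[0,1,-0.1],[0,0,0],0.6]

```text
time_s: 23.22
eef_pos: [0.5733, 0.1917, 0.0825]
ee_rot: [3.141, 0.002, -0.076]
contact_force: [-0.4, -0.1, -0.2]
opening: 0.056
gripper_force: 0.0
```

Emit:
send_rows:
  motion:
    - [[0,0.66,0],[0,0,0],0.6]
    - [[0,0.66,0],[0,0,0],0.6]
    - [[0,0.66,-0.2],[0,0,0],0.6]
    - [[0,0.66,-0.6],[0,0,0],0.6]
    - [[0,0.66,-0.8],[0,0,0],0.6]
    - [[0,0.66,-0.8],[0,0,0],0]
    - [[0,0.66,-0.8],[0,0,0],0]
    - [[0,0.66,-0.8],[0,0,0],0]
    - [[0,0.66,-0.8],[0,0,0],0]
    - [[0,0.66,-0.8],[0,0,0],0]

```text
time_s: 24.48
eef_pos: [0.5749, 0.2571, 0.0043]
ee_rot: [3.141, -0.001, -0.078]
contact_force: [-0.1, -2.2, 2.4]
opening: 0.0257
gripper_force: 30.0
```

Emit:
send_rows:
  motion:
    - [[0,0,0.4],[0,0,0],0]
    - [[0,0,0.9],[0,0,0],0]
    - [[0,0,1],[0,0,0],0]
    - [[0,0,1],[0,0,0],0]

```text
time_s: 24.98
eef_pos: [0.5744, 0.2576, 0.1039]
ee_rot: [-3.141, -0.001, -0.078]
contact_force: [-0.0, 0.4, -1.0]
opening: 0.0256
gripper_force: 30.0
```

Emit:
send_rows:
  motion:
    - [[-0.27,-1,0.07],[0,0,0.15],0]
    - [[-0.27,-1,0.07],[0,0,0.15],0]
    - [[-0.27,-1,0.07],[0,0,0.15],0]

```text
time_s: 25.35
eef_pos: [0.5454, 0.1551, 0.1086]
ee_rot: [3.141, 0.005, -0.003]
contact_force: [0.0, 0.0, -1.5]
opening: 0.0259
gripper_force: 30.0
```

Emit:
send_rows:
  motion:
    - [[-0.26,-1,0],[0,0,0],0]
    - [[-0.26,-1,0],[0,0,0],0]
    - [[-0.26,-1,0],[0,0,0],0]

```text
time_s: 25.72
eef_pos: [0.5204, 0.0562, 0.1092]
ee_rot: [-3.141, 0.003, -0.003]
contact_force: [-0.4, 0.6, -1.2]
opening: 0.0255
gripper_force: 30.0
```

Emit:
send_rows:
  motion:
    - [[0,-1,0],[0,0,0],0]
    - [[0,-1,0],[0,0,0],0]
    - [[0,-1,0],[0,0,0],0]

```text
time_s: 26.1
eef_pos: [0.522, -0.0433, 0.1097]
ee_rot: [-3.141, 0.001, -0.002]
contact_force: [-0.3, 0.8, 0.1]
opening: 0.0256
gripper_force: 30.0
```

Emit:
send_rows:
  motion:
    - [[0,-1,0],[0,0,0],0]
    - [[0,-1,0],[0,0,0],0]
    - [[0,-1,0],[0,0,0],0]

```text
time_s: 26.48
eef_pos: [0.5222, -0.1429, 0.1099]
ee_rot: [-3.141, 0.0, -0.002]
contact_force: [0.2, 0.3, -1.0]
opening: 0.0254
gripper_force: 30.0
```

Emit:
send_rows:
  motion:
    - [[0,-0.08,0],[0,0,0],0]
    - [[0,-0.08,-0.4],[0,0,0],0]
    - [[0,-0.08,-0.6],[0,0,0],0]
    - [[0,-0.08,-0.68],[0,0,0],0]
    - [[0,-0.08,-0.68],[0,0,0],0]
    - [[0,-0.08,-0.68],[0,0,0],0.37]
    - [[0,-0.08,-0.68],[0,0,0],0.37]
    - [[0,-0.08,-0.68],[0,0,0],0.37]

```text
time_s: 27.48
eef_pos: [0.5219, -0.1509, 0.0434]
ee_rot: [3.141, -0.001, 0.0]
contact_force: [0.2, 0.4, -0.7]
opening: 0.0344
gripper_force: 0.0
```

Emit:
send_rows:
  motion:
    - [[0,0,0.4],[0,0,0],0.37]
    - [[0,0,0.9],[0,0,0],0.37]
    - [[0,0,1],[0,0,0],0.6]
    - [[0,0,1],[0,0,0],0.6]

```text
time_s: 27.98
eef_pos: [0.5217, -0.1508, 0.1432]
ee_rot: [3.141, -0.002, 0.0]
contact_force: [0.0, 0.7, -1.1]
opening: 0.0498
gripper_force: 0.0
```

Emit:
send_rows:
  motion:
    - [[0,-0.5,0],[0,0,0],0.6]
    - [[0,-1,0],[0,0,0],0.6]
    - [[0,-1,0],[0,0,0],0.6]

```text
time_s: 28.35
eef_pos: [0.5203, -0.2534, 0.1404]
ee_rot: [-3.141, 0.002, -0.004]
contact_force: [0.5, 1.0, 0.3]
opening: 0.0558
gripper_force: 0.0
```

```bash
python3 - <<'E'
from h import *
stones('top3.png'); save("scene","scene3.png"); s=ctrl.get_state(); print(s['eef_pos'],s['time_s'])
a=cv2.imread("pics/top3.png")[150:250,300:460]; b=cv2.imread("pics/scene3.png")[160:260,150:310]
cv2.imwrite("pics/c3.png",cv2.resize(np.hstack([a,b]),None,fx=2.5,fy=2.5,interpolation=cv2.INTER_CUBIC))
print([(round(d["p"],2),np.round(d["point"],3)) for d in ctrl.pinpoint("bench_stone","top")],[(round(d["p"],2),np.round(d["point"],3)) for d in ctrl.pinpoint("cover_grip","scene")])
hsv=cv2.cvtColor(cv2.imread("pics/top3.png"),cv2.COLOR_BGR2HSV); m=cv2.inRange(hsv,(0,190,150),(4,255,255)); m[:150]=0;m[250:]=0;m[:,:200]=0;m[:,300:]=0
print("mat",m.sum()/255,rect("top",m,0))
for d in ctrl.trace("bench_stone","top")[:3]: print(round(d["p"],2),rect("top",d["pixels"],.03),rect("top",d["pixels"],.018))
E
```

```text
green [524.2, -154.8, -1.6, 90.1, 25.8]
black [410.8, -408.5, 4.2, 71.0, 31.9]
white [522.0, -111.8, -1.4, 90.0, 25.8]
white [362.4, 488.3, -48.6, 89.9, 26.7]
white [273.3, -443.3, -10.7, 87.1, 26.0]
terra [387.5, -648.6, -88.9, 94.7, 18.9]
[ 0.5202547  -0.25013347  0.14060092] 28.45
[(0.68, array([ 0.488,  0.39 , -0.002])), (0.64, array([0.2  , 0.391, 0.   ])), (0.24, array([ 0.522, -0.108,  0.018]))] [(0.94, array([ 0.522, -0.261,  0.083])), (0.39, array([ 0.534,  0.175, -0.   ]))]
mat 1801.0 [533.2, 176.0, 26.3, 198.4, 78.1]
0.86 [489.6, 385.6, 78.1, 181.9, 59.8] [490.7, 389.0, 78.1, 183.7, 60.4]
0.77 [203.5, 382.8, -36.4, 182.7, 58.7] [201.7, 386.0, -36.4, 184.5, 59.3]
```

View pics/c3.png

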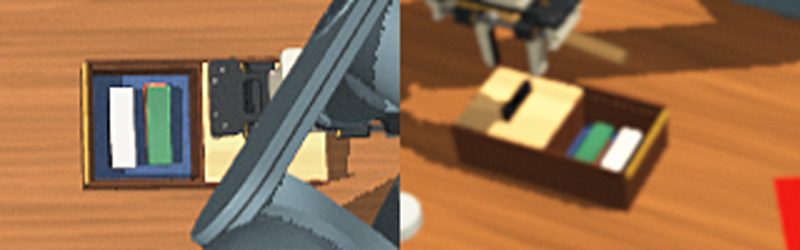

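Four stones now lie in the compartment: white and green on top, black and terracotta beneath. All sit well below the rim. Next I shut the cover.

Emit:
send_rows:
  motion:
    - [[0,-0.08,-0.3],[0,0,0],0.6]
    - [[0,-0.08,-0.6],[0,0,0],0.6]
    - [[0,-0.08,-0.65],[0,0,0],0.6]
    - [[0,-0.08,-0.65],[0,0,0],0]
    - [[0,-0.08,-0.65],[0,0,0],0]
    - [[0,-0.08,-0.65],[0,0,0],0]
    - [[0,-0.08,-0.65],[0,0,0],0]
    - [[0,-0.08,-0.65],[0,0,0],0]
    - [[0,-0.08,-0.65],[0,0,0],0]
    - [[0,-0.08,-0.65],[0,0,0],0]
    - [[0,-0.08,-0.65],[0,0,0],0]

```text
time_s: 29.98
eef_pos: [0.5215, -0.2587, 0.078]
ee_rot: [3.141, -0.0, 0.0]
contact_force: [-0.3, 0.6, 3.3]
opening: 0.0118
gripper_force: 30.0
```

Emit:
send_rows:
  motion:
    - [[0,0.2,0],[0,0,0],0]
    - [[0,0.4,0],[0,0,0],0]
    - [[0,0.6,0],[0,0,0],0]
    - [[0,0.8,0],[0,0,0],0]
    - [[0,1,0],[0,0,0],0]
    - [[0,1,0],[0,0,0],0]

```text
time_s: 30.72
eef_pos: [0.522, -0.1562, 0.078]
ee_rot: [-3.14, -0.001, 0.002]
contact_force: [1.3, 0.6, 3.9]
opening: 0.0114
gripper_force: 30.0
```

Emit:
send_rows:
  motion:
    - [[0,0.1,0],[0,0,0],0]
    - [[0,0.2,0],[0,0,0],0]
    - [[0,0.25,0],[0,0,0],0]
    - [[0,0.25,0],[0,0,0],0]

```text
time_s: 31.22
eef_pos: [0.522, -0.1334, 0.0779]
ee_rot: [-3.141, -0.001, -0.0]
contact_force: [2.8, 1.1, 6.8]
opening: 0.0117
gripper_force: 30.0
```

Emit:
send_rows:
  motion:
    - [[0,0.03,0],[0,0,0],0]
    - [[0,0.05,0],[0,0,0],0]
    - [[0,0.06,0],[0,0,0],0]
    - [[0,0.06,0],[0,0,0],0]

```text
time_s: 31.72
eef_pos: [0.5221, -0.1307, 0.078]
ee_rot: [3.137, -0.001, -0.0]
contact_force: [1.1, -9.5, 2.7]
opening: 0.0115
gripper_force: 30.0
```

The cover has hit its stop after 128 mm of travel, so it is shut. I release it and go to the bench stone.

Emit:
send_rows:
  motion:
    - [[0,-0.03,0],[0,0,0],0.6]
    - [[0,-0.03,0],[0,0,0],0.6]
    - [[0,-0.03,0],[0,0,0],0.6]
    - [[0,-0.03,0.4],[0,0,0],0.6]
    - [[0,-0.03,0.9],[0,0,0],0.6]
    - [[0,-0.03,0.9],[0,0,0],0.6]
    - [[0,-0.03,0.9],[0,0,0],0.6]

```text
time_s: 32.6
eef_pos: [0.5209, -0.1301, 0.167]
ee_rot: [-3.141, 0.001, 0.0]
contact_force: [-0.2, -0.2, -0.8]
opening: 0.0559
gripper_force: 0.0
```

Emit:
send_rows:
  motion:
    - [[0,1,0],[0,0,0.87],1]
    - [[0,1,0],[0,0,0.87],1]
    - [[0,1,0],[0,0,0.87],1]
    - [[0,1,0],[0,0,0.87],1]

```text
time_s: 33.1
eef_pos: [0.5203, -0.0298, 0.1659]
ee_rot: [-3.139, 0.003, 0.456]
contact_force: [0.7, -0.4, 0.8]
opening: 0.0907
gripper_force: 0.0
```

Emit:
send_rows:
  motion:
    - [[-0.1,1,0],[0,0,0.87],1]
    - [[-0.1,1,0],[0,0,0.87],1]
    - [[-0.1,1,0],[0,0,0.87],1]
    - [[-0.1,1,0],[0,0,0.87],1]

```text
time_s: 33.6
eef_pos: [0.5109, 0.0694, 0.1667]
ee_rot: [-3.14, 0.001, 0.909]
contact_force: [-0.2, 0.2, 0.2]
opening: 0.0931
gripper_force: 0.0
```

Emit:
send_rows:
  motion:
    - [[-0.1,1,0],[0,0,0.86],1]
    - [[-0.1,1,0],[0,0,0.86],1]
    - [[-0.1,1,0],[0,0,0.86],1]
    - [[-0.1,1,0],[0,0,0.86],1]

```text
time_s: 34.1
eef_pos: [0.5013, 0.169, 0.1671]
ee_rot: [-3.141, 0.001, 1.358]
contact_force: [0.3, 0.5, -0.5]
opening: 0.0933
gripper_force: 0.0
```

Emit:
send_rows:
  motion:
    - [[-0.1,1,0],[0,0,0],1]
    - [[-0.1,1,0],[0,0,0],1]
    - [[-0.1,1,0],[0,0,0],1]
    - [[-0.1,1,0],[0,0,0],1]

```text
time_s: 34.6
eef_pos: [0.4916, 0.2682, 0.1673]
ee_rot: [-3.141, 0.001, 1.359]
contact_force: [-0.4, -1.1, 0.5]
opening: 0.0928
gripper_force: 0.0
```

```bash
python3 - <<'E'
from h import *
save("top","top4.png"); save("scene","scene4.png"); s=ctrl.get_state(); print(s['eef_pos'],s['ee_rot'],s['joint_positions'])
for n in("top","scene"):
  for th in ("bench_stone","cover_grip"): print(n,[(round(d["p"],2),np.round(d["point"],3)) for d in ctrl.pinpoint(th,n)])
for d in ctrl.trace("bench_stone","top")[:3]: print(round(d["p"],2),rect("top",d["pixels"],.03))
E
```

```text
[0.49177695 0.26794915 0.16750372] [-3.14140969e+00  5.84486419e-04  1.35865144e+00] [ 3.00010177e-01  3.15725187e-01  1.58601828e+00 -4.43848514e-04
  1.24029514e+00  5.12299247e-01]
top [(0.7, array([ 0.487,  0.392, -0.003]))]
top [(0.74, array([ 0.52 , -0.129,  0.086]))]
scene [(0.76, array([0.492, 0.392, 0.002])), (0.59, array([0.2  , 0.388, 0.001]))]
scene [(0.79, array([ 0.519, -0.13 ,  0.082]))]
0.58 [478.1, 409.4, 74.2, 71.9, 26.0]
```

View pics/top4.png

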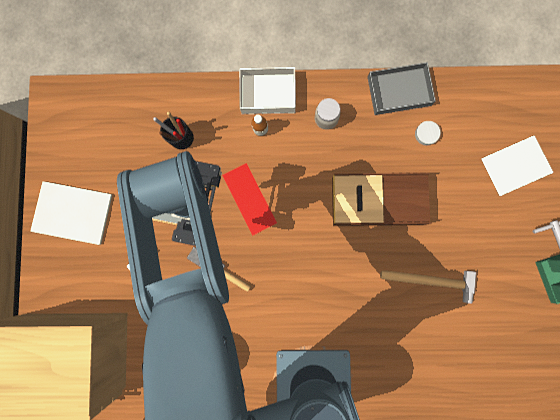

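The cover is shut over the compartment (382,198), and the mat is clear at (248,198). The bench stone hasn't moved. I descend and grip it across its width.

Emit:
send_rows:
  motion:
    - [[-0.02,0.8,0],[0,0,0],1]
    - [[-0.02,1,-0.3],[0,0,0],1]
    - [[-0.02,1,-0.8],[0,0,0],1]
    - [[-0.02,1,-0.8],[0,0,0],1]

```text
time_s: 35.45
eef_pos: [0.4863, 0.368, 0.0838]
ee_rot: [-3.135, 0.006, 1.362]
contact_force: [-0.6, -0.8, 0.6]
opening: 0.0929
gripper_force: 0.0
```

Emit:
send_rows:
  motion:
    - [[0,0.23,0],[0,0,0],1]
    - [[0,0.23,-0.3],[0,0,0],1]
    - [[0,0.23,-0.6],[0,0,0],1]
    - [[0,0.23,-0.81],[0,0,0],1]
    - [[0,0.23,-0.81],[0,0,0],0]
    - [[0,0.23,-0.81],[0,0,0],0]
    - [[0,0.23,-0.81],[0,0,0],0]
    - [[0,0.23,-0.81],[0,0,0],0]
    - [[0,0.23,-0.81],[0,0,0],0]
    - [[0,0.23,-0.81],[0,0,0],0]
    - [[0,0.23,-0.81],[0,0,0],0]

```text
time_s: 36.83
eef_pos: [0.4903, 0.3927, 0.0079]
ee_rot: [3.14, -0.001, 1.362]
contact_force: [0.0, -1.2, 5.9]
opening: 0.0576
gripper_force: 30.0
```

```bash
python3 - <<'E'
from h import *
hsv=cv2.cvtColor(cv2.imread("pics/top4.png"),cv2.COLOR_BGR2HSV); m=cv2.inRange(hsv,(0,190,100),(5,255,255)); m[:150]=0;m[250:]=0;m[:,:210]=0;m[:,300:]=0
print("mat",m.sum()/255,rect("top",m,0))
E
```

```text
mat 1755.0 [533.0, 176.6, 26.3, 198.4, 79.4]
```

Emit:
send_rows:
  motion:
    - [[0.03,-0.15,0],[0,0,0],0]
    - [[0.06,-0.3,0],[0,0,0],0]
    - [[0.09,-0.45,0],[0,0,0],0]
    - [[0.12,-0.6,0],[0,0,0],0]
    - [[0.15,-0.72,0],[0,0,0],0]
    - [[0.15,-0.72,0],[0,0,0],0]

```text
time_s: 37.58
eef_pos: [0.5055, 0.3209, 0.0079]
ee_rot: [3.14, -0.002, 1.361]
contact_force: [0.8, 0.6, 6.1]
opening: 0.0578
gripper_force: 30.0
```

Emit:
send_rows:
  motion:
    - [[0.02,-0.09,0],[0,0,-0.11],0]
    - [[0.04,-0.18,0],[0,0,-0.22],0]
    - [[0.06,-0.27,0],[0,0,-0.33],0]
    - [[0.08,-0.36,0],[0,0,-0.44],0]
    - [[0.1,-0.45,0],[0,0,-0.55],0]
    - [[0.12,-0.54,0],[0,0,-0.66],0]
    - [[0.14,-0.63,0],[0,0,-0.77],0]
    - [[0.15,-0.72,0],[0,0,-0.86],0]
    - [[0.15,-0.72,0],[0,0,-0.86],0]

```text
time_s: 38.7
eef_pos: [0.5208, 0.2493, 0.0079]
ee_rot: [3.14, -0.004, 0.91]
contact_force: [0.4, 3.2, 4.5]
opening: 0.0575
gripper_force: 30.0
```

Emit:
send_rows:
  motion:
    - [[0.02,-0.09,0],[0,0,-0.11],0]
    - [[0.04,-0.18,0],[0,0,-0.22],0]
    - [[0.06,-0.27,0],[0,0,-0.33],0]
    - [[0.08,-0.36,0],[0,0,-0.44],0]
    - [[0.1,-0.45,0],[0,0,-0.55],0]
    - [[0.12,-0.54,0],[0,0,-0.66],0]
    - [[0.13,-0.63,0],[0,0,-0.77],0]
    - [[0.14,-0.71,0],[0,0,-0.86],0]
    - [[0.14,-0.71,0],[0,0,-0.86],0]

```text
time_s: 39.83
eef_pos: [0.5348, 0.1782, 0.0079]
ee_rot: [-3.141, -0.004, 0.46]
contact_force: [0.9, 3.5, 6.0]
opening: 0.0576
gripper_force: 30.0
```

```bash
python3 - <<'E'
from h import *
save("top","top5.png"); save("scene","scene5.png"); s=ctrl.get_state(); print(s['eef_pos'],s['ee_rot'])
for n in("top","scene"): print(n,[(round(d["p"],2),np.round(d["point"],3)) for d in ctrl.pinpoint("bench_stone",n)])
a=cv2.imread("pics/top5.png")[140:260,180:320]; b=cv2.imread("pics/scene5.png")[190:310,260:400]
cv2.imwrite("pics/c5.png",cv2.resize(np.hstack([a,b]),None,fx=2.8,fy=2.8,interpolation=cv2.INTER_CUBIC))
E
```

```text
[0.53482577 0.17826603 0.00790063] [ 3.14152053 -0.00359066  0.46018823]
top [(0.65, array([0.201, 0.393, 0.002])), (0.58, array([ 0.532,  0.178, -0.003])), (0.26, array([ 0.774, -0.048, -0.001]))]
scene [(0.74, array([0.534, 0.176, 0.002])), (0.66, array([0.203, 0.388, 0.001]))]
```

View pics/c5.png

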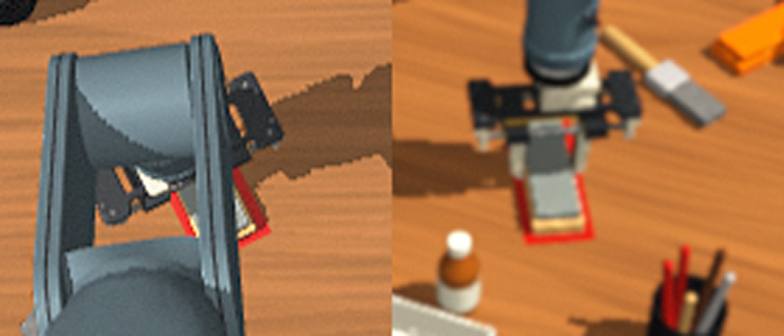

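The bench stone sits on the mat with a red border all round. I release it, rise clear, and check.

Emit:
send_rows:
  motion:
    - [[0,0,0],[0,0,0],1]
    - [[0,0,0],[0,0,0],1]
    - [[0,0,0],[0,0,0],1]
    - [[0,0,0],[0,0,0],1]
    - [[0,0,0.4],[0,0,0],1]
    - [[0,0,1],[0,0,0],1]
    - [[0,0,1],[0,0,0],1]

```text
time_s: 40.9
eef_pos: [0.5371, 0.1779, 0.1116]
ee_rot: [3.138, -0.009, 0.461]
contact_force: [0.6, -0.4, -0.6]
opening: 0.0929
gripper_force: 0.0
```

Emit:
send_rows:
  motion:
    - [[0,-0.5,0.6],[0,0,0],1]
    - [[0,-1,1],[0,0,0],1]
    - [[0,-1,1],[0,0,0],1]
    - [[0,-1,1],[0,0,0],1]

```text
time_s: 41.4
eef_pos: [0.5334, 0.077, 0.2062]
ee_rot: [-3.141, -0.0, 0.459]
contact_force: [-0.2, 0.1, -0.0]
opening: 0.0928
gripper_force: 0.0
```

Emit:
send_rows:
  motion:
    - [[-0.5,-1,0],[0,0,0],1]
    - [[-0.5,-1,0],[0,0,0],1]
    - [[-0.5,-1,0],[0,0,0],1]
    - [[-0.5,-1,0],[0,0,0],1]

```text
time_s: 41.9
eef_pos: [0.4831, -0.0212, 0.2053]
ee_rot: [-3.139, 0.001, 0.461]
contact_force: [-1.1, -0.3, -0.2]
opening: 0.0928
gripper_force: 0.0
```

Emit:
send_rows:
  motion:
    - [[-0.5,-1,0],[0,0,0],1]
    - [[-0.5,-1,0],[0,0,0],1]
    - [[-0.5,-1,0],[0,0,0],1]
    - [[-0.5,-1,0],[0,0,0],1]

```text
time_s: 42.4
eef_pos: [0.4341, -0.1213, 0.2062]
ee_rot: [-3.14, -0.0, 0.462]
contact_force: [0.6, -0.1, -0.5]
opening: 0.0933
gripper_force: 0.0
```

Emit:
send_rows:
  motion:
    - [[-0.5,-1,0],[0,0,0],1]
    - [[-0.5,-1,0],[0,0,0],1]
    - [[-0.5,-1,0],[0,0,0],1]
    - [[-0.5,-1,0],[0,0,0],1]

```text
time_s: 42.9
eef_pos: [0.3843, -0.2212, 0.2064]
ee_rot: [-3.141, -0.001, 0.462]
contact_force: [-0.3, 0.0, -0.2]
opening: 0.093
gripper_force: 0.0
```

```bash
python3 - <<'E'
from h import *
save("top","top6.png"); save("scene","scene6.png"); s=ctrl.get_state(); print(s['eef_pos'],s['time_s'])
for n in("top","scene"): 
  for th in ("bench_stone","cover_grip"): print(n,[(round(d["p"],2),np.round(d["point"],3)) for d in ctrl.pinpoint(th,n)])
for d in ctrl.trace("bench_stone","top")[:2]: print(round(d["p"],2),rect("top",d["pixels"],.02))
E
```

```text
[ 0.38430283 -0.22094346  0.20647839] 43.0
top [(0.86, array([ 0.531,  0.174, -0.001])), (0.67, array([0.202, 0.393, 0.002]))]
top [(0.79, array([ 0.522, -0.128,  0.085]))]
scene [(0.78, array([0.204, 0.39 , 0.001])), (0.61, array([ 0.536,  0.177, -0.001])), (0.44, array([ 0.771, -0.054, -0.001]))]
scene [(0.97, array([ 0.519, -0.131,  0.084]))]
0.74 [202.6, 386.6, -35.4, 182.1, 59.1]
0.62 [531.7, 175.4, 27.1, 181.1, 59.2]
```

View pics/top6.png

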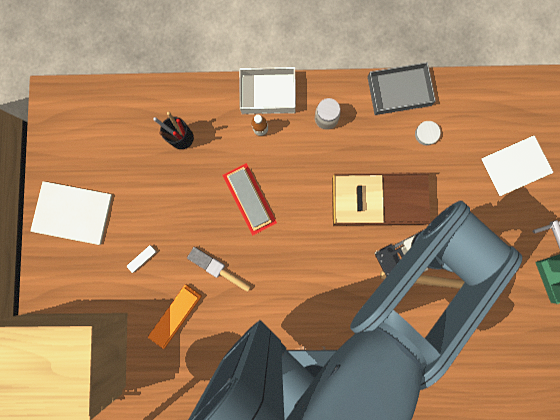

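The bench stone is centred on the mat at (250,199) and squared with it. The cover is shut with its grip at (361,198), and no stone in play is left on the bench. I'm handing the job in.

```bash
python3 -c "
from bench import ctrl
print(ctrl.job_done())"
```

```text
the job is handed in; nothing more can be done
None
```

I handed the job in at about 43 s, with no verdict returned: the four hand stones I found (no blue one was on the bench) are in the box with the cover shut to its stop, and the bench stone lies within a few millimetres and about 1° of the mat by the last pictures.

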